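Close the screw pots at the phone repair bench

ROBOT

A 6-joint arm with a two-finger parallel gripper is mounted at the origin on the work surface. World frame = base frame: x ahead of the robot, y to its left, z up, the work surface at z = 0. Lengths are in m, angles in degrees, forces in N, time in s.
With the tool pointing down it reaches from about 0.4 to 0.825 m from the base axis. Payload 7 kg.
Tool frame: the origin (TCP) lies at the very end of the fingers, on their centre line; the grasp point (between the pads) lies 19 mm behind it (ctrl.pinch_z is the distance from the TCP to the grasp point, in m); z points along the fingers, x is the direction in which the jaws open and shut, and the axes are right-handed (so a half turn about z gives the same grasp; the last joint's range is limited). The gripper opens to 88 mm and grips with 3 to 60 N. Pads are 19 mm wide; open, the fingers measure 130 mm over their backs; the gripper's body (78 mm by 193 mm) begins 47 mm behind the grasp point.
Start: joints at [81.423, 20.546, 0.682, 0, -70.136, -16.507], TCP at [0.286, 0.611, 0.227] pointing down, gripper open.
Joint ranges: [-176.03, 176.03], [-82.01, 121.73], [-58.28, 71.71], [-173.87, 95.51], [-174.79, -0.11], [-173.66, 173.66]. Speed limits (degrees/s): [136.94, 136.94, 172.46, 180, 180, 180].

INTERFACE

Orientations are given as [roll, pitch, yaw] about the fixed x, y, z axes, in that order (R = Rz(yaw) Ry(pitch) Rx(roll)).
In Python, from plant import ctrl gives the robot as it stands.
- The arm moves only by the tool carry_out, never from a script. Its argument "increments" is a list of rows, each a list of 7 numbers: the turn, a rotation vector about the world's x, y, z in degrees, then the shift along the world's x, y, z in mm, then the closure, from 0 (fully open) to 1 (shut). In form: [[ax, ay, az, dx, dy, dz, grip], ...]. A call has 1 to 20 rows; each row is the pose to reach, as a shift and turn from the pose commanded when the call began; what a row does not reach only later rows make up. A row lasts 1/8 s, in which the tool goes at most 62.5 mm and 10.7 degrees, less where a joint would pass 70% of its speed; a pose out of reach is approached as far as the arm can. A call with a gripper value outside its range is refused whole. The fingers move at their own pace and stop on an object; the grip force is fixed at half the most. Time passes only in rows, so rows that repeat a pose let the fingers close. It gives the time, the measured TCP pose, the force and the opening at its end, in the units of the state.
- ctrl.get_obs(): the state, without advancing time (a new reading comes with each control period).
- ctrl.snapshot(name): name is "scene" or "top"; returns a dict with "pixels" (384x512x3 uint8, blue, green, red), "intrinsics" (3x3 intrinsics, pixels), "rvec" (rotation vector, rad) and "tvec" (3), from world to camera coordinates, as OpenCV has them. Camera axes: x right, y down, z forward; pixel columns grow to the right and rows downward; lengths in m; the calibration is good to about 2 mm. A picture is of the moment at which its call begins. There is no depth.
- ctrl.close_job(): hands the job in, once; it reports no verdict.
Trained networks look in a picture, given as the dict that the camera call returned (one of the last four; its "shot" number tells which), for a name from the list of things; names that differ only in an ending like _2 or _b are one class to them, and where a whole thing is asked for, a point or a joint stands for the part that bears it (a point fixed in the world has none). Each returns a list of dicts, best first, with "confidence" (0 to 1); they miss things now and then, are a little off and sometimes report something else, mostly with a low value. They report only what shows in the picture. A call takes as long as a camera call. They do not tell look-alikes from the thing itself.
- ctrl.search_frame(picture, label): "centre" ([x, y, z] in m, in world coordinates, good to about 4 mm: the middle of the surface that is visible of it).
- ctrl.outline_of(picture, label): "pixels" (384x512 bool, what is visible of it).
The state is a dict: "clock": time; "joint_pos": joint angles; "qvel": joint speeds; "tau": joint torques, N m; "tool_pos": TCP position; "orientation": TCP orientation; "force": force on the tool from outside, world axes, zero at the start; "moment": the same for the moment, N m; "opening": finger opening in m.
Only numpy, scipy, OpenCV 4.12 (cv2) and the standard library are available. Lean on these libraries where they do the work, as an engineer would, in place of code of your own. Each camera call takes 0.05 s, during which the arm holds its last target. There are 200 camera calls.

TASK

The round and the square screw pot in the sloping stand are still open. Put each one's own lid on it, sitting fully home and flat on the rim, and leave everything else on the bench where it is.

Things in the scene. Friction and masses are not known exactly. Their poses are not given: they have to be found in the camera images.
- round_lid: round dark grey plastic lid; lies right way up on the mat. Origin: centre of its underside; z up. Tapered plug from z 0 to 8 mm, 70 mm across at the top, 58 mm at the bottom; flange 90 mm across, z 8 to 11 mm; on top, through the centre, an upright finger grip: 40 mm long along x, 12 mm thick along y, up to z 35 mm. About 60 g
- square_lid: square dark grey plastic lid; lies right way up on the mat. Origin: centre of its underside; z up. Tapered plug from z 0 to 8 mm, 60 x 60 mm at the top, 50 x 50 mm at the bottom; flange 78 x 78 mm, sides along x and y, z 8 to 11 mm; on top, through the centre, an upright finger grip: 40 mm long along x, 12 mm thick along y, up to z 35 mm. About 60 g
- round_pot: round dark grey plastic screw pot, 84 mm across at the rim; open, screws inside, fixed in the sloping stand. Origin: centre of its underside; z along its axis out of the mouth, leaning 30 degrees from vertical towards the mat (the robot's left); x up the slope, y along the stand. Rim at z 50 mm, 24 mm proud of the stand; mouth 76 mm across inside, wall 3 mm
- square_pot: square dark grey plastic screw pot, 72 x 72 mm, sides along x and y; open, screws inside, fixed in the sloping stand. Origin: centre of its underside; z along its axis out of the mouth, leaning 30 degrees from vertical towards the mat (the robot's left); x up the slope, y along the stand. Rim at z 50 mm, 24 mm proud of the stand; mouth 66 x 66 mm inside, wall 3 mm
- oblong_pot: oblong dark grey pot, 90 (x) x 60 (y) mm, in the same stand, its own lid (96 x 66 mm, same kind of grip along x, top of the grip 77 mm along z from the origin) already on and fast. Origin and axes as for the open pots. Leave it
- round_pot_seat (a point): point on the round pot's axis, 42 mm from its origin (8 mm inside the rim), where the round lid's origin comes when the lid is fully home with its flange flat on the rim
- square_pot_seat (a point): the same for the square pot and the square lid
- stand: fixed aluminium organiser at the mat's right edge, 330 mm wide (y). Origin: centre of its underside; x up the slope; low front faces the mat (robot's left, within 15 degrees). Deck from x -54 (37 mm high) to x 54 mm (99 mm high); pots 105 mm apart along y in any order. An upper tray overhangs the rear half of their mouths: underside 210 mm high, x 3 to 100 mm, goods on it to 270 mm
- phone: phone with a cracked black screen, 146 x 71 x 8 mm, on the blue 3 mm repair mat between the lids. Origin: centre of its underside. Leave it
- battery: flat black phone battery, 92 x 40 x 5 mm, flat on the table beyond the mat. Origin: centre of its underside. Leave it
- tweezers: steel tweezers, about 135 mm long (x), 9 mm high, left of the mat. Origin: near the middle, underneath. Leave them
- screwdriver: black-handled screwdriver, 160 mm long (x), lying beyond the mat. Origin: underneath it, at mid-length. Leave it
- paper_cup: white paper cup, 68 mm across the rim, 75 mm tall, at the back left. Origin: centre of its underside. Leave it
- drink_bottle: drink bottle with an orange cap, 66 mm across, 200 mm tall, beyond the mat. Origin: centre of its underside. Leave it
- multimeter: yellow multimeter lying face up, 180 x 88 x 45 mm, behind the stand. Origin: centre of its underside. Leave it
Things that resemble listed ones, but are neither listed nor needed, are in the scene too. Leave any orange or turquoise look-alike of the square_lid alone.

How it is judged:
By the outcome, as a careful person would: the job done as asked, in the order asked, and still so for the second after the job is handed in, with the robot touching nothing.
It also fails if it takes over 64 s, if anything falls off the work surface, if the arm or the gripper's body presses on something with over 40 N, if the wrist force passes 120 N, or if a joint passes its speed limit or range.

## Working session

There is one attempt and no reset: what is moved stays moved. The work goes in short steps, Python scripts to look and compute and a tool call to move; the robot and the scene stay as the last step left them, time stands still between calls to the robot, and variables do not carry over. Pictures are saved under pics/ and viewed, about 8 in all and at most 12, crops included, and the job is handed in when it is done.

Besides the shell and the picture viewer there is one more tool, called after "Request:" as name([rows], argument=value, ...), one row to a line, values as JSON. carry_out: Moves the arm, as the interface text tells. Its arguments: {"type":"object","properties":{"increments":{"type":"array"}},"required":["increments"]}

```bash
ls; mkdir -p pics
python3 - <<'E'
from plant import ctrl
import cv2,numpy as np
o=ctrl.get_obs();print({k:o[k] for k in('clock','tool_pos','orientation','opening','force')})
for c in("scene","top"):
    s=ctrl.snapshot(c);np.save(f'pics/{c}0.npy',s,allow_pickle=True)
    cv2.imwrite(f'pics/{c}0.png',cv2.resize(s['pixels'],(800,600),interpolation=cv2.INTER_CUBIC))
    R=cv2.Rodrigues(np.array(s['rvec']))[0];print(c,s['intrinsics'],'cam',-R.T@np.array(s['tvec']).ravel(),R[2])
    for l in("round_lid","square_lid","round_pot","square_pot","oblong_pot","stand","phone"):
        print(l,[(np.round(d['centre'],3).tolist(),round(d['confidence'],2)) for d in ctrl.search_frame(s,l)])
E
```

```text
pics
{'clock': 0.0, 'tool_pos': array([0.28599711, 0.61088154, 0.2256197 ]), 'orientation': array([-1.79991683e+02, -9.44632193e-02, -1.15091525e+02]), 'opening': 0.08745541501347574, 'force': array([ 0.33798475,  0.25259253, -0.56400863])}
scene [[442.15689081   0.         260.3158035 ]
 [  0.         442.15689081 182.08641345]
 [  0.           0.           1.        ]] cam [ 1.53755598 -0.84248898  1.03605381] [-0.62864287  0.52328417 -0.5753102 ]
round_lid [([0.481, 0.018, 0.015], 0.77)]
square_lid [([0.583, 0.261, 0.009], 0.73), ([0.438, 0.276, 0.015], 0.7), ([0.308, 0.495, 0.007], 0.48), ([0.257, 0.301, 0.008], 0.45)]
round_pot []
square_pot [([0.438, 0.278, 0.013], 0.65)]
oblong_pot [([0.658, -0.185, 0.088], 0.88)]
stand [([0.578, -0.257, 0.138], 0.63)]
phone [([0.471, 0.145, 0.012], 0.58)]
top [[356.80002604   0.         257.64636979]
 [  0.         356.80002604 192.23984066]
 [  0.           0.           1.        ]] cam [0.39040098 0.0348136  1.19777258] [ 0.0749545  -0.01600334 -0.99705853]
round_lid [([0.473, 0.026, 0.015], 0.79), ([0.629, -0.191, 0.097], 0.52)]
square_lid [([0.304, 0.499, 0.014], 0.92), ([0.247, 0.309, 0.01], 0.9), ([0.571, 0.263, 0.017], 0.73), ([0.431, 0.286, 0.015], 0.62), ([0.697, 0.293, 0.126], 0.51)]
round_pot [([0.529, -0.185, 0.077], 0.45)]
square_pot [([0.422, -0.188, 0.087], 0.53)]
oblong_pot [([0.63, -0.186, 0.097], 0.89), ([0.46, 0.15, 0.011], 0.46)]
stand [([0.516, -0.231, 0.217], 0.73)]
phone [([0.46, 0.149, 0.012], 0.76)]
```

View pics/scene0.png

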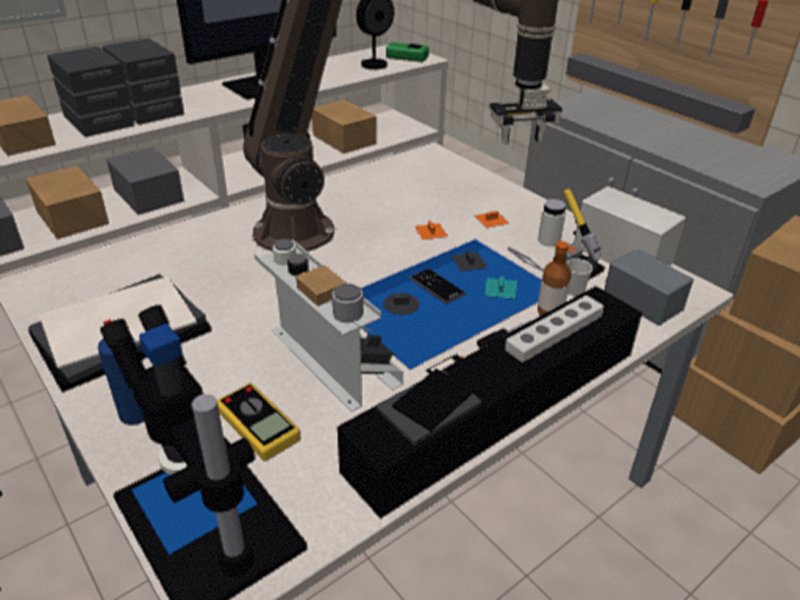

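View pics/top0.png

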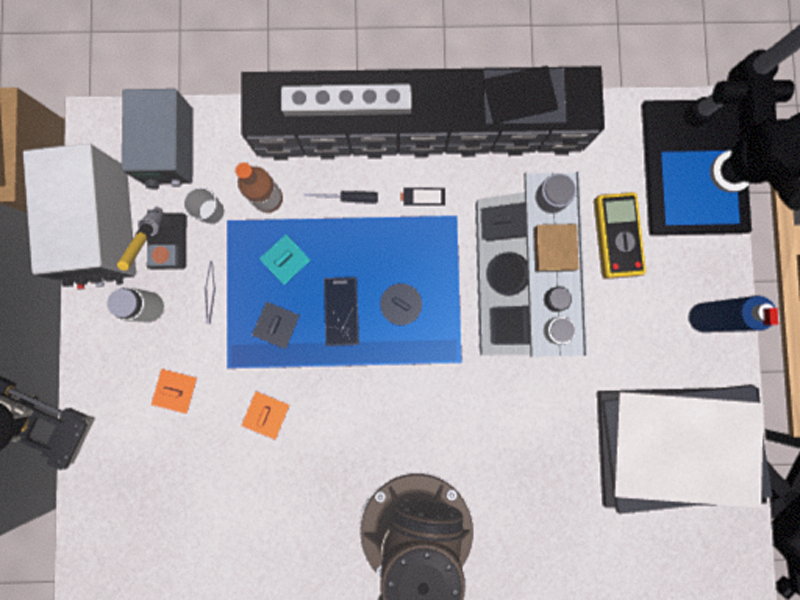

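The scene view shows the stand from behind, with its pots mostly hidden. The top view (800x600) shows these positions:
- Round lid at (401,304) and grey square lid at (275,324).
- Oblong pot (503,222), round pot (507,273) and square pot (510,325).
- The low front of the stand faces left, towards +y.

Next I'll look at enlarged crops.

```bash
cat > h.py <<'E'
import numpy as np,cv2
def P(s,pts):
    return cv2.projectPoints(np.asarray(pts,float).reshape(-1,1,3),np.array(s['rvec'],float),np.array(s['tvec'],float),np.array(s['intrinsics'],float),None)[0][:,0]
def ray(s,uv,z):
    R=cv2.Rodrigues(np.array(s['rvec'],float))[0];c=-R.T@np.array(s['tvec'],float).ravel()
    d=R.T@np.linalg.inv(s['intrinsics'])@np.r_[uv,1.];return c+d*(z-c[2])/d[2]
def rows(rv,t,g): pass
E
python3 - <<'E'
from plant import ctrl
from h import *
s=ctrl.snapshot('top');im=s['pixels'];np.save('pics/t.npy',s,allow_pickle=True)
C=np.zeros((600,800,3),np.uint8)
a=cv2.resize(im[105:233,300:380],None,fx=4.6,fy=4.6,interpolation=cv2.INTER_CUBIC);C[:a.shape[0],:a.shape[1]]=a
for i,(u,v) in enumerate([(257,194),(176,207)]):
    b=cv2.resize(im[v-25:v+25,u-25:u+25],(300,300),interpolation=cv2.INTER_CUBIC);C[300*i:300*i+300,400:700]=b
C=cv2.convertScaleAbs(C,alpha=1.8,beta=10)
cv2.imwrite('pics/crop1.png',C)
for l in("round_lid","square_lid","round_pot","square_pot","oblong_pot"):
    for d in ctrl.outline_of(s,l):
        m=d['pixels'].astype(np.uint8);ys,xs=np.nonzero(m)
        c=max(cv2.findContours(m,0,1)[0],key=cv2.contourArea)
        w=cv2.undistortPoints if 0 else None
        q=np.array([ray(s,p,0.013)[:2] for p in c[:,0]],np.float32)
        print(l,round(d['confidence'],2),'uv',xs.mean().round(1),ys.mean().round(1),len(xs),'rect@13mm',[np.round(v,4) for v in cv2.minAreaRect(q)])
E
```

```text
round_lid 0.87 uv 256.1 194.8 567 rect@13mm [array([0.4705, 0.0215]), array([0.0866, 0.0867]), np.float64(88.7343)]
square_lid 0.89 uv 169.1 265.3 565 rect@13mm [array([0.2461, 0.3109]), array([0.0784, 0.078 ]), np.float64(66.0057)]
square_lid 0.76 uv 110.4 249.9 580 rect@13mm [array([0.2995, 0.5014]), array([0.079, 0.082]), np.float64(71.8977)]
square_lid 0.73 uv 176.1 207.9 541 rect@13mm [array([0.4332, 0.2868]), array([0.0789, 0.0781]), np.float64(66.9246)]
square_lid 0.7 uv 181.7 165.9 547 rect@13mm [array([0.573 , 0.2678]), array([0.0785, 0.0776]), np.float64(43.7649)]
round_pot 0.44 uv 312.7 176.6 16 rect@13mm [array([ 0.5297, -0.1696]), array([0.0405, 0.0061]), np.float64(3.1509)]
square_pot 0.57 uv 326.0 208.4 119 rect@13mm [array([ 0.4193, -0.2438]), array([0.0134, 0.0566]), np.float64(87.7227)]
oblong_pot 0.72 uv 321.4 141.4 630 rect@13mm [array([ 0.6464, -0.2035]), array([0.0781, 0.0969]), np.float64(1.4796)]
oblong_pot 0.17 uv 256.4 195.1 506 rect@13mm [array([0.4688, 0.0198]), array([0.0833, 0.0767]), np.float64(88.7298)]
```

View pics/crop1.png

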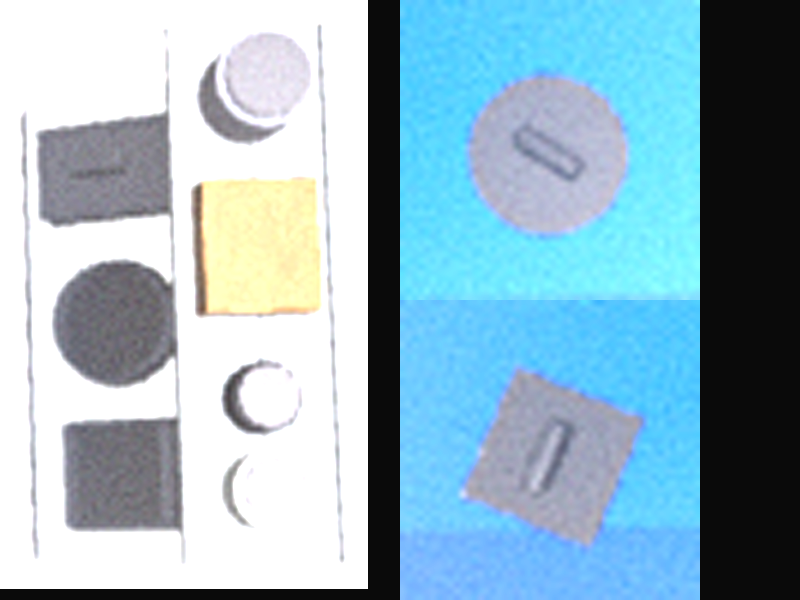

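```bash
cat > fit.py <<'E'
from h import *
from scipy.optimize import least_squares
s=np.load('pics/t.npy',allow_pickle=True).item()
px=lambda x,y:np.array([300+(x+.5)/4.6-.5,105+(y+.5)/4.6-.5])
t=np.radians(30);ax=np.array([np.cos(t),0,np.sin(t)]);n=np.array([-np.sin(t),0,np.cos(t)])
def W(p,q):
    c,si=np.cos(p[2]),np.sin(p[2]);return np.array([p[0]+c*q[0]-si*q[1],p[1]+si*q[0]+c*q[1],q[2]])
def pot(p,yc,q): # point q in pot frame -> world
    o=np.array([0,yc,.068])+p[3]*ax-.026*n
    return W(p,o+ax*q[0]+np.array([0,q[1],0])+n*q[2])
obs=[(.105,(-.048,.033,.053),(38,131)),(.105,(-.048,-.033,.053),(42,224)),(-.105,(-.036,.036,.05),(64,424)),(-.105,(-.036,-.036,.05),(67,529)),
(0,(-.042,0,.05),(53,322)),(0,(0,.042,.05),(115,259)),(0,(0,-.042,.05),(118,386))]
def f(p,full=False):
    r=[]
    for yc,q,c in obs:
        d=P(s,pot(p,yc,q))[0]-px(*c)
        if q[0]==0: d[0]=0
        r+=[*d]
    for x,z,a,b in((.003,.210,(167,30),(183,562)),(-.054,.037,(24,113),(36,557))):
        for y,c in((.15,a),(-.15,b)):
            u=P(s,W(p,(x,y,z)))[0];A,B=px(*a),px(*b);e=(B-A)/np.linalg.norm(B-A);r.append(np.cross(e,u-A)*.7)
    return np.array(r)
if __name__=='__main__':
    for fx in(True,False):
        g=(lambda p:f(np.r_[p[:3],p[3]])) if not fx else (lambda p:f(np.r_[p[:3],0]))
        R=least_squares(g,[.53,-.23,-1.57,0]);p=R.x.copy()
        if fx:p[3]=0
        print(p[:2],np.degrees(p[2]),p[3],R.cost,'\n',np.round(R.fun,1))
        for k,yc in(('obl',.105),('round',0),('sq',-.105)): print(k,'seat',np.round(pot(p,yc,(0,0,.042)),4),'rim',np.round(pot(p,yc,(0,0,.05)),4))
        print('n',W(np.r_[0,0,p[2]],n))
    # lids: grip ends in crop2 at 6x ; grip top z .038
    for nm,(u,v),oy,ps in(('r',(257,194),0,[(521,135),(578,170),(548,154)]),('s',(176,207),300,[(562,427),(540,494),(551,460)])):
        w=[ray(s,(u-25+(a-400+.5)/6-.5,v-25+(b-oy+.5)/6-.5),.038)[:2] for a,b in ps]
        d=w[0]-w[1];print(nm,'grip len',np.linalg.norm(d),'ang',np.degrees(np.arctan2(d[1],d[0])),'ctr',np.round((w[0]+w[1])/2,4))
E
python3 fit.py 2>/dev/null
```

```text
[ 0.52502871 -0.20315868] -90.54373573770441 0.0 2.115985483171358 
 [-0.1 -0.2 -0.5 -0.2 -0.3  0.1 -0.3  0.  -0.2  0.8  0.   0.3  0.  -0.8
  0.1  0.  -1.2 -1. ]
obl seat [ 0.6301 -0.1962  0.0819] rim [ 0.6301 -0.1922  0.0888]
round seat [ 0.5251 -0.1952  0.0819] rim [ 0.5251 -0.1912  0.0888]
sq seat [ 0.4201 -0.1942  0.0819] rim [ 0.4201 -0.1902  0.0888]
n [0.00474492 0.49997749 0.8660254 ]
[ 0.52487481 -0.20118661] -90.54119681548 0.0029876944590664545 1.5109278480846204 
 [ 0.1 -0.2 -0.2 -0.2  0.   0.1 -0.   0.1  0.1  0.8  0.   0.2  0.  -0.7
  0.6  0.5 -0.8 -0.6]
obl seat [ 0.6299 -0.1968  0.0834] rim [ 0.63   -0.1928  0.0903]
round seat [ 0.5249 -0.1958  0.0834] rim [ 0.525  -0.1918  0.0903]
sq seat [ 0.4199 -0.1948  0.0834] rim [ 0.42   -0.1908  0.0903]
n [0.00472276 0.4999777  0.8660254 ]
r grip len 0.036341775249047775 ang 57.081513544868535 ctr [0.4719 0.0201]
s grip len 0.03784639831436603 ang -18.586443415364442 ctr [0.4313 0.2826]
```

Request:
carry_out([
  [0,0,-49,93,-295,10,0],
  [0,0,-49,93,-295,10,0],
  [0,0,-49,93,-295,10,0],
  [0,0,-49,93,-295,10,0],
  [0,0,-49,93,-295,10,0],
  [0,0,-98,185.5,-589.4,-100,0],
  [0,0,-98,185.5,-589.4,-100,0],
  [0,0,-98,185.5,-589.4,-100,0],
  [0,0,-98,185.5,-589.4,-100,0],
  [0,0,-98,185.5,-589.4,-100,0],
  [0,0,-98,185.5,-589.4,-100,0],
  [0,0,-98,185.5,-589.4,-100,0],
  [0,0,-98,185.5,-589.4,-100,0],
])

```text
clock: 2.72
tool_pos: [0.472, 0.0228, 0.1271]
orientation: [179.9, 0.0, 147.0]
force: [0.2, 0.5, 0.9]
opening: 0.0877
```

Request:
carry_out([
  [0,0,0,0,0,-40,0],
  [0,0,0,0,0,-75,0],
  [0,0,0,0,0,-98,0],
  [0,0,0,0,0,-108,0],
  [0,0,0,0,0,-108,0],
  [0,0,0,0,0,-108,0],
])

```text
clock: 3.48
tool_pos: [0.4724, 0.0226, 0.0196]
orientation: [179.9, 0.1, 147.0]
force: [0.1, -0.5, 0.5]
opening: 0.0875
```

Run:
```python
from plant import ctrl
from h import *
o=ctrl.get_obs();print(o['tool_pos'],o['force'],o['joint_pos'])
C=np.zeros((500,800,3),np.uint8)
for i,(c,L) in enumerate((('scene',35),('top',35))):
    s=ctrl.snapshot(c);u,v=P(s,[(.472,.022,.02)])[0].astype(int)
    C[:400,400*i:400*i+400]=cv2.convertScaleAbs(cv2.resize(s['pixels'][v-L:v+L,u-L:u+L],(400,400),interpolation=cv2.INTER_CUBIC),alpha=1.6)
cv2.imwrite('pics/g1.png',C)
```

```text
[0.47240899 0.02256787 0.01955702] [ 0.09836521 -0.5081203   0.45868551] [ 2.66675341e+01  1.59665692e+01 -3.90040954e+01  1.48042567e-02
 -3.49301209e+01 -5.97127747e+01]
```

View pics/g1.png

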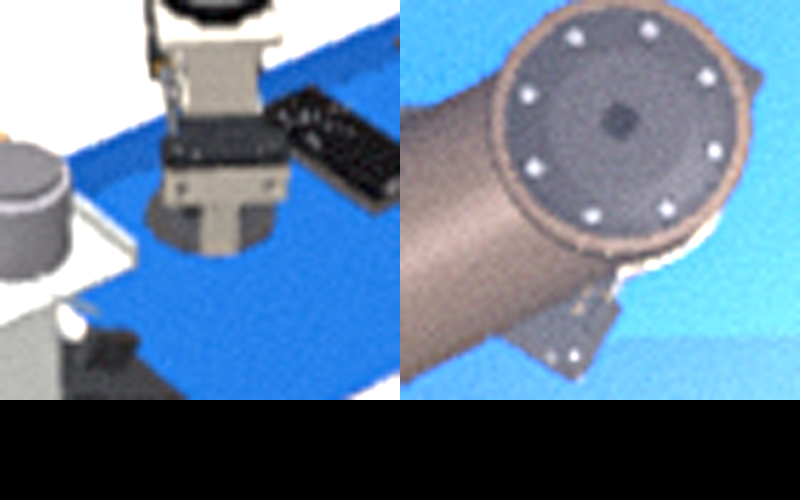

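The scene crop shows the fingers straddling the round lid, with the lid centred behind the near finger. I'll go down 2 mm more and close.

Request:
carry_out([
  [0,0,0,0,0,-2.5,0],
  [0,0,0,0,0,-2.5,0.5],
  [0,0,0,0,0,-2.5,1],
  [0,0,0,0,0,-2.5,1],
  [0,0,0,0,0,-2.5,1],
  [0,0,0,0,0,-2.5,1],
  [0,0,0,0,0,-2.5,1],
  [0,0,0,0,0,-2.5,1],
])

```text
clock: 4.58
tool_pos: [0.4717, 0.0219, 0.0161]
orientation: [-180.0, -0.0, 146.9]
force: [-0.4, 0.1, 0.5]
opening: 0.0231
```

Request:
carry_out([
  [0,0,0,0,0,0,1],
  [0,0,0,0,0,0,1],
  [0,0,0,0,0,0,1],
  [0,0,0,0,0,0,1],
])

```text
clock: 5.08
tool_pos: [0.4717, 0.0219, 0.0161]
orientation: [180.0, 0.0, 146.9]
force: [0.7, -0.1, -0.2]
opening: 0.0121
```

Run:
```python
from scipy.spatial.transform import Rotation as R
import numpy as np
for y0 in(146.9,-112):
    a=R.from_euler('z',(-180.54-y0+180)%360-180,degrees=True)
    t=R.from_rotvec(np.radians(-30)*np.array([.99996,-.0094,0]))
    for k in(.5,1):print(y0,np.round((t*a).as_rotvec(degrees=True)*k,2))
```

```text
146.9 [-14.55   4.4   15.9 ]
146.9 [-29.1   8.8  31.8]
-112 [-13.24  -8.84 -33.44]
-112 [-26.47 -17.67 -66.89]
```

Request:
carry_out([
  [0,0,0,0,0,15,1],
  [0,0,0,0,0,45,1],
  [0,0,0,0,0,90,1],
  [0,0,0,0,0,130,1],
  [0,0,0,0,0,150,1],
  [0,0,0,0,0,150,1],
  [0,0,0,0,0,150,1],
])

```text
clock: 5.95
tool_pos: [0.471, 0.0218, 0.1653]
orientation: [-180.0, -0.1, 146.9]
force: [-0.1, 0.2, -0.6]
opening: 0.0122
```

Request:
carry_out([
  [-7.3,2.2,8,14,-30,4,1],
  [-14.55,4.4,15.9,27,-80,8,1],
  [-21.8,6.6,23.8,45,-125,8,1],
  [-29.1,8.8,31.8,54,-160,6,1],
  [-29.1,8.8,31.8,54,-166,6,1],
  [-29.1,8.8,31.8,54,-166,6,1],
  [-29.1,8.8,31.8,54,-166,6,1],
  [-29.1,8.8,31.8,54,-166,6,1],
])

```text
clock: 6.95
tool_pos: [0.5261, -0.1435, 0.1727]
orientation: [-150.1, 0.1, 179.4]
force: [-0.0, -0.4, -0.2]
opening: 0.0118
```

Run:
```python
from plant import ctrl
from h import *
from scipy.spatial.transform import Rotation as R
o=ctrl.get_obs();p=o['tool_pos'];Q=R.from_euler('xyz',o['orientation'],degrees=True).as_matrix();print(p,Q.round(3).tolist(),o['joint_pos'].round(1))
lc=p+Q[:,2]*.0131; a=np.linspace(0,2*np.pi,72)
ring=lambda r,h,e=0:[lc-Q[:,2]*h+Q[:,0]*r*np.cos(t)+Q[:,1]*(r*np.sin(t)+e) for t in a]
C=np.zeros((400,800,3),np.uint8)
for i,(c,L) in enumerate((('scene',45),('top',45))):
    s=ctrl.snapshot(c);u,v=P(s,[lc])[0].astype(int);k=400/(2*L)
    im=cv2.convertScaleAbs(cv2.resize(s['pixels'][v-L:v+L,u-L:u+L],(400,400),interpolation=cv2.INTER_CUBIC),alpha=1.6)
    q=P(s,ring(.045,.0095));q=((q-[u-L,v-L]+.5)*k).astype(int)
    for x,y in q:cv2.circle(im,(x,y),1,(0,0,255),-1)
    C[:,400*i:400*i+400]=im
cv2.imwrite('pics/g2.png',C)
```

```text
[ 0.52613391 -0.14351229  0.17268185] [[-1.0, 0.01, -0.003], [0.01, 0.867, -0.499], [-0.002, -0.499, -0.867]] [ 22.6  12.  -37.8  33.  -57.5 -45.4]
```

View pics/g2.png

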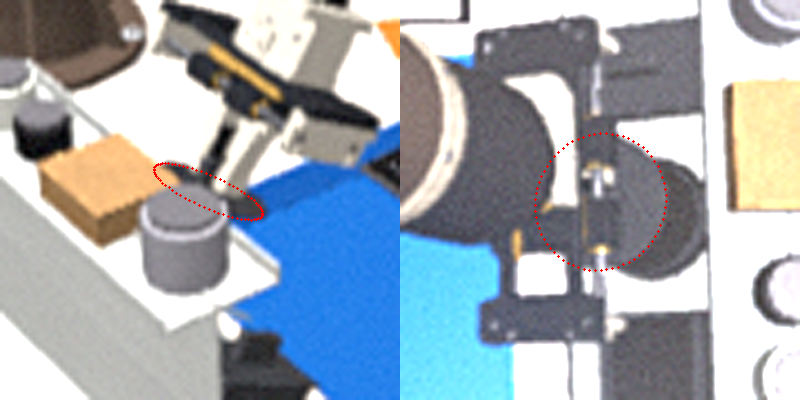

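Both crops show the lid in the hand with the model ring (red) matching its visible edge. I'll go down the pot's axis.

Request:
carry_out([
  [0,0,0,0,-10,-17.3,1],
  [0,0,0,-0.4,-22,-38,1],
  [0,0,0,-0.6,-32,-55.4,1],
  [0,0,0,-0.8,-37,-64,1],
  [0,0,0,-0.8,-39,-67.5,1],
  [0,0,0,-0.8,-40,-69.3,1],
  [0,0,0,-0.8,-41,-71,1],
  [0,0,0,-0.8,-42,-72.7,1],
  [0,0,0,-0.8,-42,-72.7,1],
  [0,0,0,-0.8,-42,-72.7,1],
])

```text
clock: 8.3
tool_pos: [0.5249, -0.186, 0.0994]
orientation: [-150.0, -0.0, 179.5]
force: [0.0, 0.3, -1.0]
opening: 0.0118
```

Request:
carry_out([
  [0,0,0,0,-0.75,-1.3,1],
  [0,0,0,0,-1.5,-2.6,1],
  [0,0,0,0,-2,-3.5,1],
  [0,0,0,0,-2.5,-4.3,1],
  [0,0,0,0,-2.5,-4.3,1],
])

```text
clock: 8.93
tool_pos: [0.5249, -0.1886, 0.0951]
orientation: [-150.0, -0.0, 179.5]
force: [-0.8, -0.5, 1.2]
opening: 0.0118
```

Request:
carry_out([
  [0,0,0,0,-0.5,-0.9,1],
  [0,0,0,0,-0.75,-1.3,1],
  [0,0,0,0,-1,-1.7,1],
  [0,0,0,0,-1,-1.7,1],
])

```text
clock: 9.43
tool_pos: [0.5253, -0.1889, 0.095]
orientation: [-150.0, 0.1, 179.5]
force: [-12.5, 16.4, 20.3]
opening: 0.0119
```

```bash
cat > chk.py <<'E'
from plant import ctrl
from h import *
from scipy.spatial.transform import Rotation as R
def chk(name,L=40,sq=False):
    o=ctrl.get_obs();p=o['tool_pos'];Q=R.from_euler('xyz',o['orientation'],degrees=True).as_matrix();print(p.round(4),'F tool',(Q.T@o['force']).round(1),'M tool',(Q.T@o['moment']).round(2),o['opening'])
    lc=p+Q[:,2]*.0131;a=np.linspace(0,2*np.pi,72)
    if sq: g=np.linspace(-.039,.039,19);xy=[(x,e) for x in g for e in(-.039,.039)]+[(e,x) for x in g for e in(-.039,.039)]
    else: xy=[(.045*np.cos(t),.045*np.sin(t)) for t in a]
    C=np.zeros((400,800,3),np.uint8)
    for i,c in enumerate(('scene','top')):
        s=ctrl.snapshot(c);u,v=P(s,[lc])[0].astype(int);k=400/(2*L)
        im=cv2.convertScaleAbs(cv2.resize(s['pixels'][v-L:v+L,u-L:u+L],(400,400),interpolation=cv2.INTER_CUBIC),alpha=1.6)
        q=P(s,[lc-Q[:,2]*.0095+Q[:,0]*x+Q[:,1]*y for x,y in xy])
        for x,y in ((q-[u-L,v-L]+.5)*k).astype(int):cv2.circle(im,(x,y),1,(0,0,255),-1)
        C[:,400*i:400*i+400]=im
    cv2.imwrite(f'pics/{name}.png',C)
E
python3 -c "from chk import *;chk('g3')"
```

```text
[ 0.5253 -0.1889  0.095 ] F tool [ 12.6   3.9 -25.8] M tool [-3.25  4.4  -0.  ] 0.011927468766622713
```

Request:
carry_out([
  [0,0,0,-1,0,0,1],
  [0,0,0,-1,0,0,1],
  [0,0,0,-1,0,0,1],
])

```text
clock: 9.9
tool_pos: [0.5252, -0.1889, 0.095]
orientation: [-150.0, 0.2, 179.6]
force: [-6.3, 9.3, 15.4]
opening: 0.0117
```

```bash
python3 -c "from chk import *;chk('g4')"
```

```text
[ 0.5252 -0.1889  0.095 ] F tool [  6.3   0.3 -18. ] M tool [-2.25  2.11  0.01] 0.011665960210467435
```

View pics/g4.png

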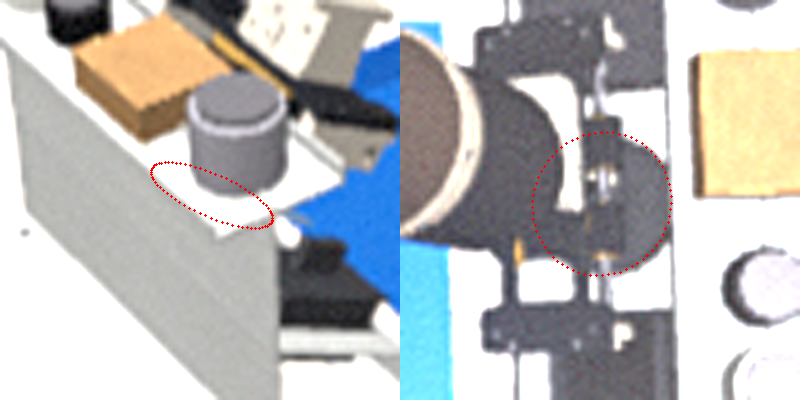

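Request:
carry_out([
  [0,0,0,-1,0,0,1],
  [0,0,0,-2,0,0,1],
  [0,0,0,-2,-0.3,-0.5,1],
  [0,0,0,-2,-0.3,-0.5,1],
])

```text
clock: 10.5
tool_pos: [0.5246, -0.1886, 0.0948]
orientation: [-150.0, 0.3, 179.6]
force: [-1.8, 9.3, 13.1]
opening: 0.0118
```

Request:
carry_out([
  [0,0,0,0,0.3,0.5,0.9],
  [0,0,0,0,0.3,0.5,0.75],
  [0,0,0,0,0.3,0.5,0.65],
  [0,0,0,0,0.3,0.5,0.65],
  [0,0,0,0,0.3,0.5,0.65],
])

```text
clock: 11.12
tool_pos: [0.5213, -0.1898, 0.0936]
orientation: [-150.0, -0.0, 179.4]
force: [-4.1, 5.4, 8.1]
opening: 0.0303
```

Request:
carry_out([
  [0,0,0,0,2,3.5,0.65],
  [0,0,0,0,6,10.4,0.65],
  [0,0,0,0,16,28,0.6],
  [0,0,0,0,30,52,0.6],
  [0,0,0,0,45,78,0.6],
  [0,0,0,0,55,95,0.5],
  [0,0,0,0,90,120,0.3],
  [0,0,0,0,140,140,0],
  [0,0,0,0,170,150,0],
  [0,0,0,0,170,150,0],
])

```text
clock: 12.38
tool_pos: [0.5226, -0.0171, 0.2442]
orientation: [-150.1, 0.1, 179.6]
force: [-0.2, -0.3, -0.1]
opening: 0.0782
```

Run:
```python
from plant import ctrl
from h import *
import fit
o=ctrl.get_obs();print(o['tool_pos'],o['orientation'],o['force'])
s=ctrl.snapshot('top');im=s['pixels'];k=6
print([(d['centre'],d['confidence']) for d in ctrl.search_frame(s,'round_lid')])
a=cv2.convertScaleAbs(cv2.resize(im[105:233,290:380],None,fx=4.6,fy=4.6,interpolation=cv2.INTER_CUBIC),alpha=1.8,beta=10)
p=[.525,-.2022,np.radians(-90.54),.0015]
for t in np.linspace(0,2*np.pi,60):
    u,v=P(s,fit.pot(p,0,(.045*np.cos(t),.045*np.sin(t),.053)))[0];cv2.circle(a,(int((u-290+.5)*4.6),int((v-105+.5)*4.6)),1,(0,0,255),-1)
b=cv2.convertScaleAbs(cv2.resize(im[182:232,151:201],(300,300),interpolation=cv2.INTER_CUBIC),alpha=1.6)
C=np.zeros((600,800,3),np.uint8);C[:a.shape[0],:a.shape[1]]=a;C[:300,450:750]=b
cv2.imwrite('pics/g5.png',C)
```

```text
[ 0.52261673 -0.01706712  0.24421679] [-1.50087440e+02  6.51890426e-02  1.79632258e+02] [-0.18380652 -0.2768567  -0.05838532]
[([0.5241, -0.1798, 0.0942], 0.59)]
```

View pics/g5.png

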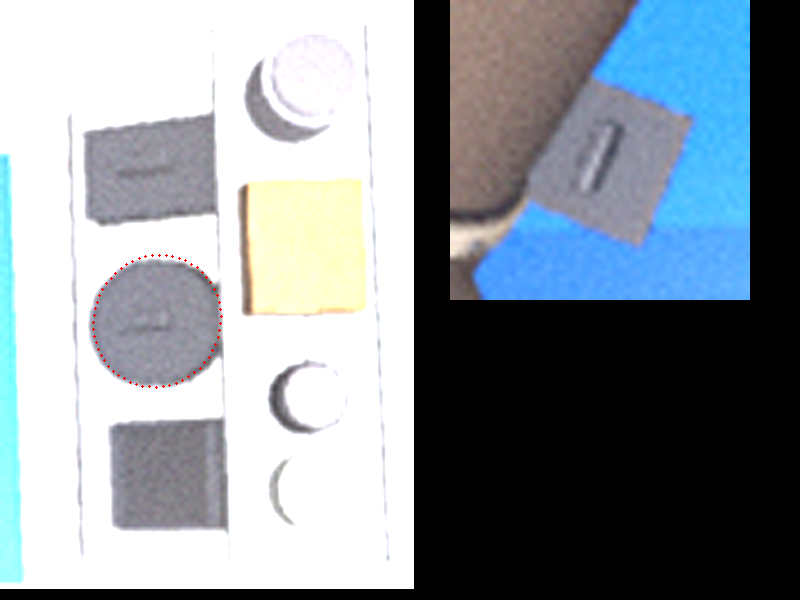

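The round lid sits on its pot, its outline matching the predicted home flange (red) to about 1 mm. The square lid is where it was. On to that one.

Request:
carry_out([
  [4,2.5,9.5,-10,45,0,0],
  [8,5,19,-25,100,0,0],
  [12,8,29,-40,150,0,0],
  [16,10.5,39,-55,205,-10,0],
  [19.5,13,49,-72,255,-40,0],
  [23,15.5,58,-85,290,-75,0],
  [26.5,17.7,66.9,-90,302,-104,0],
  [26.5,17.7,66.9,-90,302,-104,0],
  [26.5,17.7,66.9,-90,302,-104,0],
  [26.5,17.7,66.9,-90,302,-104,0],
])

```text
clock: 13.72
tool_pos: [0.4325, 0.2823, 0.1405]
orientation: [-180.0, 0.0, -112.1]
force: [0.1, 1.0, 0.2]
opening: 0.0878
```

Request:
carry_out([
  [0,0,0,0,2.5,-45,0],
  [0,0,0,0,2.5,-85,0],
  [0,0,0,0,2.5,-110,0],
  [0,0,0,0,2.5,-120,0],
  [0,0,0,0,2.5,-122,0],
  [0,0,0,0,2.5,-122,0],
])

```text
clock: 14.48
tool_pos: [0.4324, 0.2856, 0.0184]
orientation: [-180.0, 0.1, -112.0]
force: [0.5, 0.0, -0.4]
opening: 0.088
```

Request:
carry_out([
  [0,0,0,0,0,-1.7,0],
  [0,0,0,0,0,-1.7,0.5],
  [0,0,0,0,0,-1.7,1],
  [0,0,0,0,0,-1.7,1],
  [0,0,0,0,0,-1.7,1],
  [0,0,0,0,0,-1.7,1],
  [0,0,0,0,0,-1.7,1],
  [0,0,0,0,0,-1.7,1],
  [0,0,0,0,0,-1.7,1],
  [0,0,0,0,0,-1.7,1],
  [0,0,0,0,0,-1.7,1],
  [0,0,0,0,0,-1.7,1],
])

```text
clock: 15.98
tool_pos: [0.4319, 0.285, 0.0157]
orientation: [180.0, 0.0, -112.0]
force: [0.6, -0.1, 0.1]
opening: 0.0117
```

Request:
carry_out([
  [0,0,0,0,0,15,1],
  [0,0,0,0,0,50,1],
  [0,0,0,0,0,100,1],
  [0,0,0,0,0,145,1],
  [0,0,0,0,0,170,1],
  [0,0,0,0,0,170,1],
])

```text
clock: 16.73
tool_pos: [0.4326, 0.2857, 0.1889]
orientation: [-179.9, 0.3, -112.0]
force: [0.2, 0.5, -1.3]
opening: 0.0122
```

Request:
carry_out([
  [-3,-2,-7.4,10,-35,0,1],
  [-6,-4,-15,15,-90,0,1],
  [-9,-6,-22.5,15,-145,0,1],
  [-12,-8,-30,12,-200,0,1],
  [-15,-10,-38,8,-255,0,1],
  [-18,-12,-45.5,2,-310,0,1],
  [-21,-14,-53,-4,-360,0,1],
  [-24,-16,-60.5,-9,-400,-8,1],
  [-26.5,-17.7,-66.9,-11.5,-427.5,-14,1],
  [-26.5,-17.7,-66.9,-11.5,-427.5,-14,1],
  [-26.5,-17.7,-66.9,-11.5,-427.5,-14,1],
  [-26.5,-17.7,-66.9,-11.5,-427.5,-14,1],
])

```text
clock: 18.23
tool_pos: [0.4208, -0.1419, 0.172]
orientation: [-150.0, 0.0, 179.6]
force: [-0.7, 0.2, 0.1]
opening: 0.0122
```

```bash
python3 -c "
from chk import *;chk('g6',45,True);print(ctrl.get_obs()['joint_pos'].round(1))"
```

```text
[ 0.4208 -0.1419  0.172 ] F tool [ 0.7  0.1 -0.2] M tool [-1.88  0.    0.02] 0.012164487918855287
[ 29.2   2.4 -48.9  30.6 -58.6 -50.4]
```

View pics/g6.png

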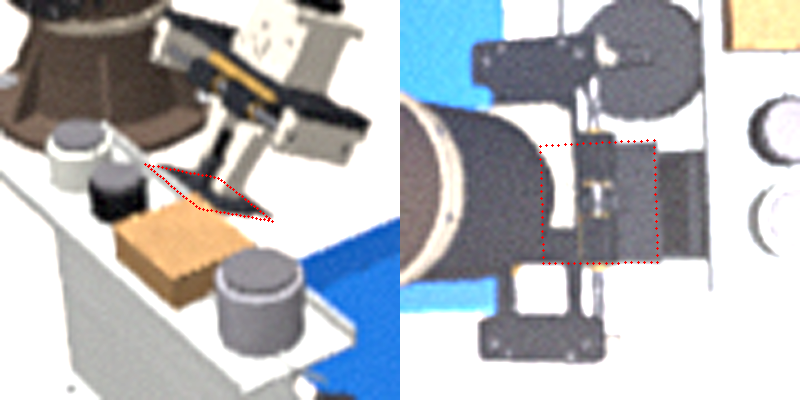

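The model square (red) matches the held lid's edge in the top crop, rows 142–262, columns up to 658. The pot beneath it is aligned.

Request:
carry_out([
  [0,0,0,0,-10,-17.3,1],
  [0,0,0,-0.4,-22.5,-38,1],
  [0,0,0,-0.6,-33,-55.4,1],
  [0,0,0,-0.8,-38.5,-64,1],
  [0,0,0,-0.8,-41,-68,1],
  [0,0,0,-0.8,-42,-70,1],
  [0,0,0,-0.8,-42.9,-71.4,1],
  [0,0,0,-0.8,-42.9,-71.4,1],
  [0,0,0,-0.8,-42.9,-71.4,1],
])

```text
clock: 19.45
tool_pos: [0.4198, -0.1853, 0.1004]
orientation: [-150.0, 0.0, 179.5]
force: [0.6, 0.4, -1.1]
opening: 0.0117
```

Request:
carry_out([
  [0,0,0,0,-0.5,-1.3,1],
  [0,0,0,0,-1.2,-2.6,1],
  [0,0,0,0,-1.8,-3.6,1],
  [0,0,0,0,-2.2,-4.4,1],
  [0,0,0,0,-2.2,-4.4,1],
  [0,0,0,0,-2.2,-4.4,1],
])

```text
clock: 20.2
tool_pos: [0.4202, -0.1872, 0.0958]
orientation: [-150.0, 0.0, 179.5]
force: [-0.7, 5.1, 0.0]
opening: 0.0119
```

Request:
carry_out([
  [0,0,0,0,0,-0.9,1],
  [0,0,0,0,-0.3,-1.5,1],
  [0,0,0,0,-0.5,-2,1],
  [0,0,0,0,-0.5,-2,1],
])

```text
clock: 20.7
tool_pos: [0.4208, -0.1872, 0.0941]
orientation: [-150.1, 0.1, 179.6]
force: [-1.2, 9.4, 3.4]
opening: 0.0116
```

Request:
carry_out([
  [0,0,0,0,0.3,-0.6,1],
  [0,0,0,0,0.3,-1.2,1],
  [0,0,0,0,0.1,-1.8,1],
  [0,0,0,0,0.1,-1.8,1],
])

```text
clock: 21.2
tool_pos: [0.421, -0.1874, 0.0937]
orientation: [-150.0, 0.2, 179.6]
force: [-12.6, 22.2, 25.5]
opening: 0.0116
```

Request:
carry_out([
  [0,0,0,-1,0,0,1],
  [0,0,0,-1.5,0.2,0.3,1],
  [0,0,0,-1.5,0.4,0.7,1],
  [0,0,0,-1.5,0.4,0.7,1],
])

```text
clock: 21.7
tool_pos: [0.4198, -0.187, 0.0936]
orientation: [-150.0, 0.1, 179.6]
force: [2.2, 6.1, 8.8]
opening: 0.0116
```

Request:
carry_out([
  [0,0,0,0,0.4,0.7,0.9],
  [0,0,0,0,0.6,1.0,0.75],
  [0,0,0,0,0.6,1.0,0.65],
  [0,0,0,0,0.6,1.0,0.65],
  [0,0,0,0,0.6,1.0,0.65],
])

```text
clock: 22.32
tool_pos: [0.4178, -0.1873, 0.0936]
orientation: [-150.0, -0.0, 179.4]
force: [0.1, -0.5, -0.4]
opening: 0.0308
```

Request:
carry_out([
  [0,0,0,0,2,3.5,0.65],
  [0,0,0,0,6,10.4,0.65],
  [0,0,0,0,16,28,0.6],
  [0,0,0,0,30,52,0.6],
  [0,0,0,0,45,78,0.6],
  [0,0,0,0,60,104,0.5],
  [0,0,0,0,100,130,0.3],
  [0,0,0,0,150,140,0],
  [0,0,0,0,200,150,0],
  [0,0,0,0,250,150,0],
  [0,0,0,0,250,150,0],
  [0,0,0,0,250,150,0],
])

```text
clock: 23.82
tool_pos: [0.4176, 0.0632, 0.2437]
orientation: [-150.0, -0.1, 179.5]
force: [-0.5, -0.3, 0.2]
opening: 0.0871
```

Run:
```python
from plant import ctrl
from h import *
import fit
s=ctrl.snapshot('top');im=s['pixels']
a=cv2.convertScaleAbs(cv2.resize(im[105:233,290:380],None,fx=4.6,fy=4.6,interpolation=cv2.INTER_CUBIC),alpha=1.8,beta=10);b=a.copy()
p=[.525,-.2022,np.radians(-90.54),.0015]
g=np.linspace(-.039,.039,15)
pts=[(0,(.045*np.cos(t),.045*np.sin(t),.053)) for t in np.linspace(0,2*np.pi,60)]+[(-.105,(*q,.053)) for x in g for e in(-.039,.039) for q in((x,e),(e,x))]
for yc,q in pts:
    u,v=P(s,fit.pot(p,yc,q))[0];cv2.circle(a,(int((u-290+.5)*4.6),int((v-105+.5)*4.6)),1,(0,0,255),-1)
C=np.zeros((590,800,3),np.uint8);C[:a.shape[0],:a.shape[1]]=a;C[:b.shape[0],415:415+240]=b[:,:240]
s2=ctrl.snapshot('scene');u,v=P(s2,[(.62,-.15,.1)])[0].astype(int)
C[:145,655:800]=cv2.resize(s2['pixels'][v-25:v+25,u-25:u+25],(145,145))
cv2.imwrite('pics/g7.png',C)
for l in('phone','round_lid','square_lid'):print(l,[(np.round(d['centre'],3).tolist(),round(d['confidence'],2)) for d in ctrl.search_frame(s,l)])
o=ctrl.get_obs();print(o['clock'],o['tool_pos'])
```

```text
phone [([0.691, 0.437, 0.039], 0.59)]
round_lid [([0.519, -0.182, 0.094], 0.85)]
square_lid [([0.412, -0.183, 0.095], 0.96), ([0.249, 0.31, 0.012], 0.85), ([0.573, 0.263, 0.018], 0.75)]
24.075 [0.41785194 0.0620985  0.24387524]
```

View pics/g7.png

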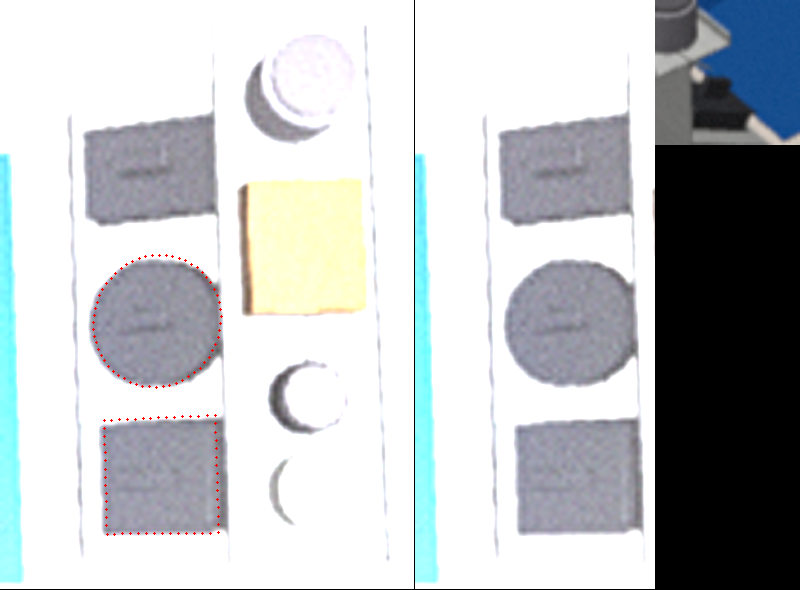

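```bash
python3 -c "from plant import ctrl;print(ctrl.close_job())"
```

```text
the job is handed in; nothing more can be done
None
```

I put the round lid on the round pot and then the square lid on the square pot. For each I came in along the pot's 30° axis, pressed until the resistance was firm, then released and backed off. The job was handed in at about 24 s, against the 64 s limit.

**Final checks:**
- **Depth:** Both lids stopped within about 0.5 mm of the expected fully-home depth, with 26–33 N along the axis.
- **Position:** In the last top view, both flange outlines match the predicted home outlines to about 1 mm. Both lids lie slightly down the slope, within the play of the mouths. The square lid looks turned by about 1°.
- **Sideways force:** On first contact each lid gave about 12 N of sideways force, which dropped off after a 1.5–3 mm sideways correction. The round lid's depth did not change as it slid, which fits a flat flange.

**Not checked:**
- **Flatness:** I inferred it from depth and outline. The scene camera can't see those two mouths.
- **Phone:** The arm hid it in the last picture, and the network's only "phone" report then, (0.691, 0.437), was a false one. The fingers' planned positions stayed at least 4 cm from it.
- **Other things on the bench:** I did not re-measure the items to be left alone, apart from the orange and turquoise look-alikes the network reported. Those two were where they started.

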